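# Open the stubborn storage jar in the jar brace

## Robot

A 6-joint arm with a two-finger parallel gripper is mounted at the origin on a cart in front of the work surface, level with it; the furniture and walls round the work are solid. World frame = base frame: x ahead of the robot, y to its left, z up, the work surface at z = 0. Lengths are in m, angles in rad, forces in N, time in s.
With the tool pointing down it reaches from about 0.35 to 0.85 m from the base axis. Payload 8.1 kg.
Tool frame: the origin (TCP) lies on the centre line of the jaws, within the pads' length; the fingertips stand 8 mm ahead of it and the grasp point (between the pads) lies 11 mm behind it; z points along the fingers, y is the line along which they close (so a half turn about z gives the same grasp; the last joint's range is limited). The gripper opens to 93 mm and grips with 3 to 60 N. Pads are 15 mm wide; open, the fingers measure 128 mm over their backs; the gripper's body (75 mm by 188 mm) begins 65 mm behind the grasp point.
Start: joints at [1.163, 0.13, 1.488, -0, 1.523, -0.085], TCP at [0.19, 0.569, 0.227] pointing down, gripper open.
Joint ranges: [-2.96, 2.96], [-0.89, 2.26], [0.02, 2.5], [-1.34, 4.48], [0, 2.73], [-2.66, 2.66]. Speed limits (rad/s): [2.39, 2.39, 2.79, 3.14, 3.14, 3.14].

## Interface

Orientations are given as a unit quaternion [w, x, y, z].
In Python, from plant import r, imaging gives the robot as it stands.
- The arm moves only by the tool servo_tool, never from a script. Its argument "increments" is a list of rows, each a list of 7 numbers: the turn, a rotation vector about the tool's x, y, z in units of pi/2 rad (1.0 is pi/2 rad), then the shift along the tool's x, y, z in units of 20 cm (1.0 is 20 cm), then the closure, from -1 (fully open) to 1 (shut). A call has 1 to 10 rows; each row shifts and turns the commanded pose from where the row before left it, along the tool's axes as they then stand; what a row does not reach is not made up. A row lasts 1/12 s, in which the tool goes at most 41.7 mm and 7.16 degrees, less where a joint would pass 70% of its speed; a pose out of reach is approached as far as the arm can. A call with a number of a shift or a turn outside -1 to 1 is refused whole. A call with a gripper value outside its range is refused whole. The fingers move at their own pace and stop on an object; the grip force is fixed at half the most. Time passes only in rows, so rows that do not move let the fingers close. It gives the time, the measured TCP pose, the force, the opening and the grip force at its end, in the units of the state.
- r.get_obs(): the state, without advancing time (a new reading comes with each control period).
- imaging.read_camera(name): name is "side" or "top" or "wrist"; returns a dict with "color" (400x640x3 uint8, red, green, blue), "camera_matrix" (3x3 intrinsics, pixels), "R" (3x3) and "t" (3): a world point X has camera coordinates R X + t. Camera axes: x right, y down, z forward; pixel columns grow to the right and rows downward; lengths in m; the calibration is good to about 2 mm. The wrist camera is an equidistant fisheye: a pixel r from the principal point sees the ray r / f radians off the axis. A picture is of the moment at which its call begins. There is no depth.
- r.hand_in(): hands the job in; it is judged then, once.
The state is a dict: "t": time; "joint_positions": joint angles; "joint_vel": joint speeds; "effort": joint torques, N m; "position": TCP position; "ee_rot": TCP orientation; "ft_force": force on the tool from outside, world axes, zero at the start; "wrist_torque": the same for the moment, N m; "finger_gap": finger opening in m; "grip_force": force on a finger pad.
Only numpy, scipy, OpenCV 4.12 (cv2) and the standard library are available. Lean on these libraries where they do the work, as an engineer would, in place of code of your own. Each camera call takes 0.05 s, during which the arm holds its last target. There are 200 camera calls.

## Task

Stand the blue square storage jar fully home in the wooden jar brace on the worktop, so that the brace keeps it from turning, then unscrew its tight metal cap anticlockwise until the threads let go, and lift the cap straight off to just above the jar (two or three centimetres clear of where it sat). Finish holding the cap there, level and over the mouth, with the jar still standing in the brace; do not tip the jar or push the mug, the spice jar or the bowl about.

Things in the scene. Friction and masses are not known exactly. Their poses are not given: they have to be found in the camera images.
- jar: Loose blue ceramic jar, 0.26 to 0.43 kg: square body 66 x 66 mm, 72 mm high, flat sides along its x and y axes; low shoulder up to 76 mm, round neck inside the cap. Origin: centre of its underside, z up. 104 mm high with the cap on. Fits the brace any of the four ways round. The closed cap holds firmly enough to carry the jar by it.
- cap: Round ribbed silver cap, 60 mm across, 24 mm high, 50 g, loose, orange line on top along its x axis. Origin: centre of its lower rim, z up. Closed, the origin is 80 mm above the jar's underside, 4 mm above the shoulder, and its x axis is within 10 degrees of the jar's x axis. Turning it takes about 0.3 to 0.6 N m; until the threads let go, lifting it lifts the jar.
- cap_top (a point): Centre of the cap's top face, 24 mm above its rim. The threads (two lugs and a sprung seal) let go when the cap's x axis stands 60 to 66 degrees anticlockwise, seen from above, of the jar's x axis: a turn of 50 to 76 degrees. The cap then pops up 1 to 2 mm and lifts freely. Stop at about 95 degrees; clockwise it is blocked at about 15.
- brace: Jar brace fixed to the worktop: U of light wooden walls 36 mm high, 12 mm thick, lined with thin black rubber, open above; the jar stands on the worktop inside it. Origin: on the worktop, where the middle of the fully home jar belongs. Clear width 69 mm along its x axis; inner face of the closed wall 34.5 mm from the origin along +y; open mouth towards -y.
- brace_mouth (a point): Middle of the brace's mouth at worktop height, 65 mm from the brace's origin along its -y axis, axes as the brace's. The straight walls end 35 mm from the origin; from there guides flare out to the mouth. The jar can be slid in along the brace's +y, or lowered in from above.
- mug: Bystander: white dotted mug, 82 x 114 x 91 mm, loose. Origin at the centre of its underside. Leave it alone.
- spice_jar: Bystander: small spice jar with red cap, 45 mm across, 106 mm high, loose. Origin at the centre of its underside. Leave it alone.
- bowl: Bystander: white bowl, 115 mm across, 53 mm high, loose. Origin at the centre of its underside. Leave it alone.

How it is judged:
By the outcome, as a careful person would: the job done as asked, in the order asked, and still so for the second after the job is handed in, while the arm keeps its last pose, push and grip.
It also fails if it takes over 53 s, if anything falls off the work surface, if the arm or the gripper's body presses on something with over 40 N, if the wrist force passes 120 N, or if a joint passes its speed limit or range.

## Working session

There is one attempt and no reset: what is moved stays moved. The work goes in short steps, Python scripts to look and compute and a tool call to move; the robot and the scene stay as the last step left them, time stands still between calls to the robot, and variables do not carry over. Pictures are saved under pics/ and viewed, at most 10 in all, crops included, and the job is handed in when it is done.

Besides the shell and the picture viewer there is one more tool, called in YAML: its name, and indented under it one key for each argument. servo_tool: Moves the arm, as the interface text tells. Shifts and turns lie within -1 to 1; 1 stands for 20 cm of shift or pi/2 rad of turn. Its arguments: {"type":"object","properties":{"increments":{"type":"array","items":{"type":"array","items":{"type":"number"}}}},"required":["increments"]}

```bash
mkdir -p pics && ls && python3 - <<'E'
from plant import r, imaging
import cv2,numpy as np
o=r.get_obs();print({k:np.round(v,3).tolist() for k,v in o.items()})
for n in ["side","top","wrist"]:
    d=imaging.read_camera(n);cv2.imwrite(f"pics/{n}0.png",d["color"][:,:,::-1]);np.savez(f"{n}0.npz",**d)
    print(n,d["camera_matrix"].round(1).tolist(),(-d["R"].T@d["t"]).round(3),d["R"].round(2).tolist())
E
```

```text
pics
{'t': 0.0, 'joint_positions': [1.163, 0.131, 1.489, -0.0, 1.523, -0.085], 'joint_vel': [0.002, 0.002, -0.001, 0.001, 0.001, -0.0], 'effort': [0.001, -55.982, -49.179, 0.077, 0.035, -0.0], 'position': [0.19, 0.569, 0.226], 'ee_rot': [-0.0, 0.161, 0.987, -0.001], 'ft_force': [1.178, 0.063, 0.432], 'wrist_torque': [-0.004, -0.032, -0.012], 'grip_force': 0.0, 'finger_gap': 0.093}
side [[449.8, 0.0, 323.4], [0.0, 449.8, 203.7], [0.0, 0.0, 1.0]] [ 0.132 -1.029  0.543] [[0.94, -0.34, 0.02], [-0.11, -0.35, -0.93], [0.32, 0.87, -0.37]]
top [[509.5, 0.0, 321.6], [0.0, 509.5, 196.5], [0.0, 0.0, 1.0]] [0.365 0.072 1.274] [[-0.0, -1.0, 0.01], [-0.99, 0.0, -0.16], [0.16, -0.01, -0.99]]
wrist [[309.7, 0.0, 328.1], [0.0, 309.7, 199.3], [0.0, 0.0, 1.0]] [0.114 0.594 0.383] [[0.32, 0.95, -0.0], [0.91, -0.3, 0.29], [0.27, -0.09, -0.96]]
```

View pics/top0.png

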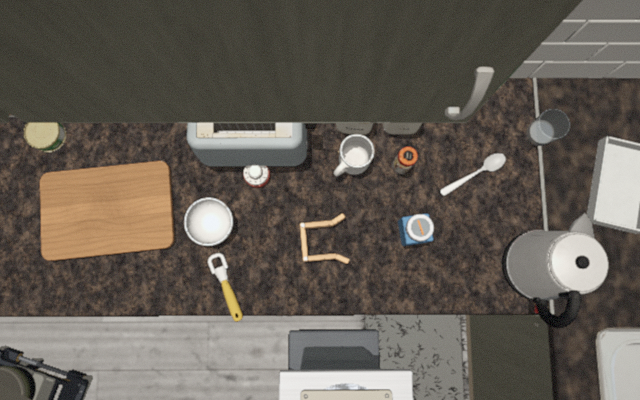

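View pics/side0.png

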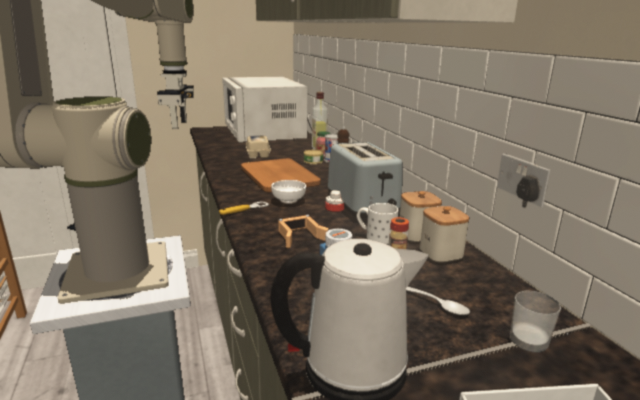

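The top view shows the jar and cap at about (418,230) and the brace U at (303–347, 215–262), with its mouth opening right (−y). The mug is at (355,155), the spice jar at (407,158) and the bowl at (209,222). In the side view the kettle hides most of the jar.

```bash
cat > h.py <<'E'
import numpy as np,cv2
from plant import r, imaging
def grab(n,name):
    d=imaging.read_camera(n);np.savez(f"{name}.npz",**d);cv2.imwrite(f"pics/{name}.png",d["color"][:,:,::-1]);return d
def rays(d,px,fish):
    px=np.atleast_2d(px).astype(float);K=d["camera_matrix"]
    p=(px-K[:2,2])/[K[0,0],K[1,1]]
    if fish:
        th=np.linalg.norm(p,axis=1)[:,None];s=np.sin(th)/np.maximum(th,1e-9)
        v=np.hstack([p*s,np.cos(th)])
    else: v=np.hstack([p,np.ones((len(p),1))])
    v=v@d["R"];return -d["R"].T@d["t"],v/np.linalg.norm(v,axis=1)[:,None]
def plane(d,px,z,fish=False):
    c,v=rays(d,px,fish);return c+v*((z-c[2])/v[:,2])[:,None]
def tri(obs): # list of (c,v)
    A=sum(np.eye(3)-np.outer(v,v) for c,v in obs);b=sum((np.eye(3)-np.outer(v,v))@c for c,v in obs)
    return np.linalg.solve(A,b)
E
python3 - <<'E'
from h import *
d=dict(np.load("top0.npz"))
for n,p,z in [("cap",(420,227),.104),("brace closed corners",(302,224),.036),("",(306,259),.036),("tips",(343,216),.036),("",(347,262),.036),("mug",(355,155),.09),("spice",(407,157),.1),("bowl",(209,222),.05),("cupboard",(300,122),.6)]:
    print(n,plane(d,p,z).round(3))
cv2.imwrite("pics/topc.png",cv2.resize(d["color"][130:280,190:450,::-1],None,fx=3,fy=3,interpolation=cv2.INTER_CUBIC))
E
```

```text
cap [[ 0.486 -0.169  0.104]]
brace closed corners [[0.501 0.105 0.036]]
 [[0.417 0.095 0.036]]
tips [[0.521 0.005 0.036]]
 [[ 0.409 -0.004  0.036]]
mug [[ 0.661 -0.023  0.09 ]]
spice [[ 0.653 -0.145  0.1  ]]
bowl [[0.505 0.329 0.05 ]]
cupboard [[0.58  0.093 0.6  ]]
```

View pics/topc.png

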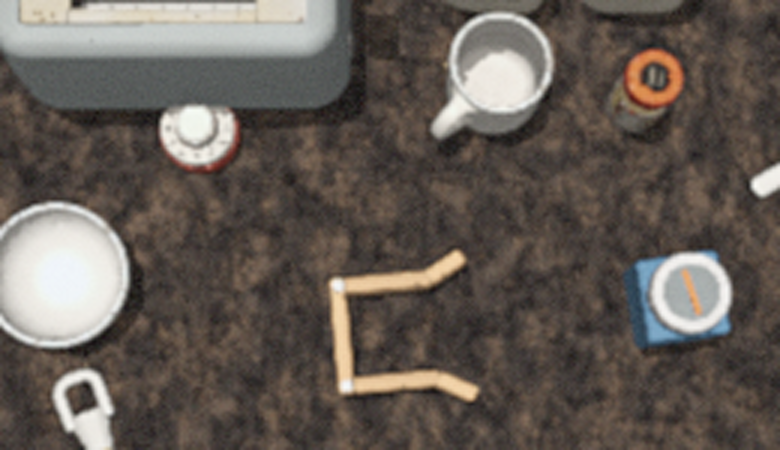

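View pics/wrist0.png

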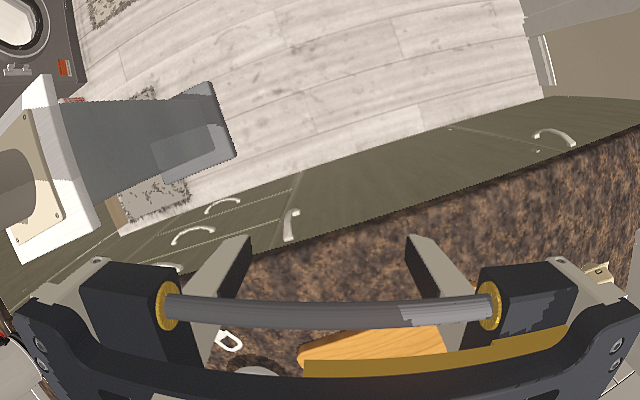

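servo_tool:
  increments:
    - [0, 0, 0.076, 0, 0, 0, -1]
    - [0, 0, 0.076, 0, 0, 0, -1]
    - [0, 0, 0.076, 0, 0, 0, -1]
    - [0, 0, 0.076, 0, 0, 0, -1]
    - [0, 0, 0.076, 0, 0, 0, -1]
    - [0, 0, 0.076, 0, 0, 0, -1]
    - [0, 0, 0.076, 0, 0, 0, -1]
    - [0, 0, 0.076, 0, 0, 0, -1]
    - [0, 0, 0.076, 0, 0, 0, -1]
    - [0, 0, 0, 0, 0, 0, -1]

```text
t: 0.98
position: [0.1902, 0.5688, 0.2262]
ee_rot: [0.0, 0.645, 0.764, -0.0]
ft_force: [-0.3, 0.3, 0.8]
finger_gap: 0.093
grip_force: 0.0
```

servo_tool:
  increments:
    - [0, 0, 0, -0.16, 0.044, 0, -1]
    - [0, 0, 0, -0.16, 0.044, 0, -1]
    - [0, 0, 0, -0.16, 0.044, 0, -1]
    - [0, 0, 0, -0.16, 0.044, 0, -1]
    - [0, 0, 0, -0.16, 0.044, 0, -1]
    - [0, 0, 0, -0.16, 0.044, 0, -1]
    - [0, 0, 0, -0.16, 0.044, 0, -1]
    - [0, 0, 0, -0.16, 0.044, 0, -1]
    - [0, 0, 0, -0.16, 0.044, 0, -1]
    - [0, 0, 0, -0.16, 0.044, 0, -1]

```text
t: 1.82
position: [0.3325, 0.2675, 0.2266]
ee_rot: [0.0, 0.641, 0.767, 0.0]
ft_force: [-0.6, -0.2, 0.6]
finger_gap: 0.093
grip_force: 0.0
```

servo_tool:
  increments:
    - [0, 0, 0, -0.16, 0.044, 0, -1]
    - [0, 0, 0, -0.16, 0.044, 0, -1]
    - [0, 0, 0, -0.16, 0.044, 0, -1]
    - [0, 0, 0, -0.16, 0.044, 0, -1]
    - [0, 0, 0, -0.16, 0.044, 0, -1]
    - [0, 0, 0, -0.16, 0.044, 0, -1]
    - [0, 0, 0, -0.16, 0.044, 0, -1]
    - [0, 0, 0, -0.16, 0.044, 0, -1]
    - [0, 0, 0, -0.16, 0.044, 0, -1]
    - [0, 0, 0, 0, 0, 0, -1]

```text
t: 2.65
position: [0.4614, -0.0056, 0.2265]
ee_rot: [0.001, 0.643, 0.766, -0.001]
ft_force: [-0.3, 0.3, 0.5]
finger_gap: 0.0933
grip_force: 0.0
```

```bash
python3 -c "
from h import *
grab('wrist','wA')"
```

```text
(no output)
```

View pics/wA.png

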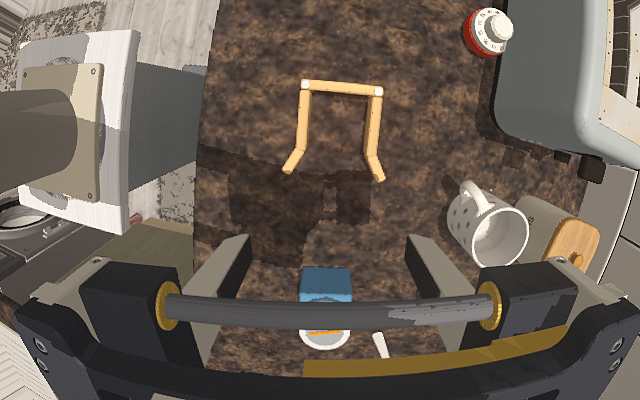

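The wrist view shows the brace's wooden U clearly, with closed corners at about (305,85) and (376,90) and mouth tips at about (289,172) and (378,180). The jar at (325,300) is half hidden behind the gripper. I'll move −y for second views.

servo_tool:
  increments:
    - [0, 0, 0, -0.13, -0.01, 0, -1]
    - [0, 0, 0, -0.13, -0.01, 0, -1]
    - [0, 0, 0, -0.13, -0.01, 0, -1]
    - [0, 0, 0, 0, 0, 0, -1]
    - [0, 0, 0, 0, 0, 0, -1]

```text
t: 3.12
position: [0.4673, -0.0787, 0.2265]
ee_rot: [-0.0, 0.643, 0.766, 0.0]
ft_force: [-0.7, -0.3, 0.1]
finger_gap: 0.0926
grip_force: 0.0
```

```bash
python3 -c "
from h import *
grab('wrist','wB')"
```

servo_tool:
  increments:
    - [0, 0, 0, -0.13, -0.01, 0, -1]
    - [0, 0, 0, -0.13, -0.01, 0, -1]
    - [0, 0, 0, -0.13, -0.01, 0, -1]
    - [0, 0, 0, -0.13, -0.01, 0, -1]
    - [0, 0, 0, 0, 0, 0, -1]
    - [0, 0, 0, 0, 0, 0, -1]

```text
t: 3.67
position: [0.4777, -0.1819, 0.2265]
ee_rot: [-0.0, 0.643, 0.766, 0.0]
ft_force: [0.3, 0.7, -0.2]
finger_gap: 0.0929
grip_force: 0.0
```

```bash
python3 -c "
from h import *
c=grab('wrist','wC');b=np.load('wB.npz')
print(r.get_obs()['position'])
I=np.hstack([b['color'][0:320,230:430],c['color'][0:320,230:430]])[:,:,::-1]
cv2.imwrite('pics/bc.png',cv2.resize(I,None,fx=1.8,fy=1.8,interpolation=cv2.INTER_CUBIC))"
```

```text
[ 0.47767937 -0.18124232  0.22646956]
```

View pics/bc.png

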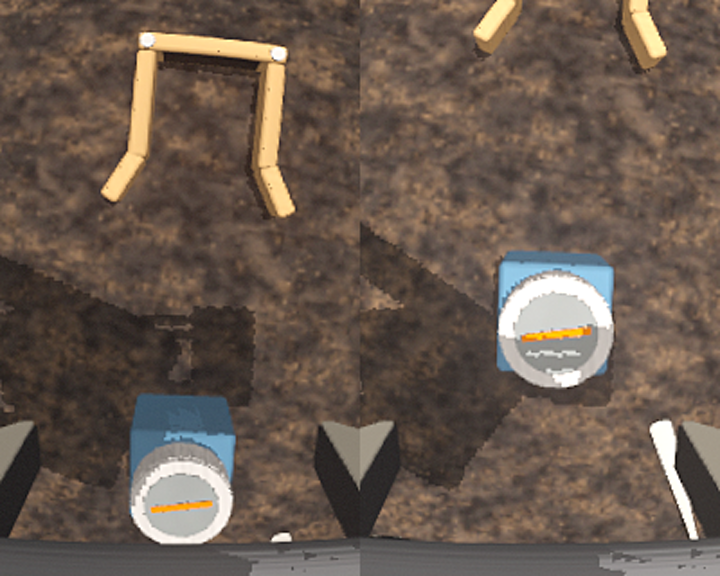

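In the left half (B) the white corner dots of the brace are at full-image (312,22) and (385,29), and the orange line is at about (330,281). In the right half (C) the jar's light-blue top spans x≈307–371 below row 147, with the cap and orange line at about (339,186).

```bash
cat > m.py <<'E'
from h import *
L=lambda n:dict(np.load(n+".npz"))
def orange(d,roi):
    h=cv2.cvtColor(d["color"],cv2.COLOR_RGB2HSV);m=cv2.inRange(h,(6,170,150),(22,255,255));k=np.zeros_like(m);a,b,c,e=roi;k[c:e,a:b]=m[c:e,a:b]
    ys,xs=np.nonzero(k);return np.c_[xs,ys].astype(np.float32)
def dot(d,p):
    g=d["color"].astype(int).min(2);x,y=p;w=g[max(y-7,0):y+8,x-7:x+8].astype(float)
    k=np.where(w>w.max()-45,w,0);Y,X=np.mgrid[max(y-7,0):y+8,x-7:x+8];return np.array([(X*k).sum(),(Y*k).sum()])/k.sum()
E
python3 - <<'E'
from m import *
A,B,C=L("wA"),L("wB"),L("wC")
def ray(d,p):
    c,v=rays(d,p,True);return c,v[0]
ob,oc=orange(B,(290,370,250,305)),orange(C,(290,390,150,230))
def ends(p):
    vx,vy,_,_=cv2.fitLine(p,cv2.DIST_L2,0,.01,.01).ravel();u=np.array([vx,vy]);
    if vx<0:u=-u
    s=(p-p.mean(0))@u;return p.mean(0)+u*s.min(),p.mean(0)+u*s.max()
eb,ec=ends(ob),ends(oc);print(len(ob),len(oc),eb,ec)
P=[tri([ray(B,eb[i]),ray(C,ec[i])]) for i in (0,1)];print("line ends",np.round(P,4),"mid",np.mean(P,0).round(4))
for d,e in((B,eb),(C,ec)):
    q=plane(d,np.array(e),.104,True);v=q[1]-q[0];print("line@.104",q.round(4).tolist(),np.degrees(np.arctan2(v[1],v[0])))
D=[]
for a,b in(((305,85),(312,22)),((376,90),(385,29))):
    pa,pb=dot(A,a),dot(B,b);x=tri([ray(A,pa),ray(B,pb)]);D.append(x);print("dot",pa,pb,x.round(4),plane(A,pa,.036,True).round(4),plane(B,pb,.036,True).round(4))
v=D[1]-D[0];print(np.linalg.norm(v),np.degrees(np.arctan2(v[1],v[0])))
# blue shoulder edges in C
h=cv2.cvtColor(C["color"],cv2.COLOR_RGB2HSV);m=cv2.inRange(h,(95,80,60),(125,255,255));
for y in range(138,212,4):
    xs=np.nonzero(m[y,295:385])[0]+295
    if len(xs):print(y,xs.min(),xs.max(),h[y,xs.min()+3,2],h[y,xs.max()-3,2],end=' | ')
print()
# wood mask in A: per-row inner edges
hA=cv2.cvtColor(A["color"],cv2.COLOR_RGB2HSV);w=cv2.inRange(hA,(8,60,150),(28,200,255))
for y in range(78,186,6):
    xs=np.nonzero(w[y,280:395])[0]+280
    if len(xs):
        s=np.split(xs,np.nonzero(np.diff(xs)>3)[0]+1);print(y,[(int(k[0]),int(k[-1])) for k in s])
E
```

```text
99 79 (array([313.88922, 283.03503], dtype=float32), array([347.02646, 279.23044], dtype=float32)) (array([319.99002, 187.92043], dtype=float32), array([357.15814, 183.26172], dtype=float32))
line ends [[ 0.4699 -0.176   0.1041]
 [ 0.5034 -0.1656  0.1034]] mid [ 0.4867 -0.1708  0.1037]
line@.104 [[0.4701, -0.176, 0.104], [0.5036, -0.1652, 0.104]] 17.797003764098083
line@.104 [[0.4697, -0.176, 0.104], [0.5031, -0.1655, 0.104]] 17.490953307001085
dot [305.29039928  83.89472821] [311.51374698  21.58201746] [0.4184 0.0964 0.0363] [[0.4186 0.0965 0.036 ]] [[0.4182 0.0965 0.036 ]]
dot [378.19657976  91.1337916 ] [384.16001899  29.10674264] [0.4991 0.1032 0.0374] [[0.4994 0.1033 0.036 ]] [[0.4991 0.1036 0.036 ]]
0.08093754337260571 4.816548352813182
142 311 362 139 136 | 146 309 366 210 125 | 150 307 370 229 229 | 154 307 370 232 239 | 158 307 370 233 235 | 162 307 369 239 234 | 166 307 369 150 212 | 170 307 369 181 255 | 178 306 306 255 80 | 190 306 306 200 79 | 194 306 307 170 86 | 198 306 309 157 139 | 202 306 366 159 197 | 206 362 365 145 154 | 
84 [(310, 365)]
90 [(301, 309), (320, 373)]
96 [(300, 310), (374, 381)]
102 [(299, 309), (371, 381)]
108 [(298, 309), (340, 342), (371, 381)]
114 [(298, 308), (371, 380)]
120 [(298, 307), (370, 379)]
126 [(297, 307), (369, 379)]
132 [(296, 306), (369, 378)]
138 [(296, 306), (367, 377)]
144 [(296, 306), (367, 377)]
150 [(294, 304), (366, 376)]
156 [(289, 301), (367, 377)]
162 [(285, 297), (369, 379)]
168 [(282, 293), (371, 381)]
174 [(374, 384)]
180 [(377, 383)]
```

```bash
python3 - <<'E'
from m import *
A,C=L("wA"),L("wC")
def ang(q): v=q[1]-q[0];return np.degrees(np.arctan2(v[1],v[0]))
for p in([(306.5,198),(306.5,152)],[(365.8,205),(370.5,152)]):
    q=plane(C,p,.074,True);print(q.round(4).tolist(),ang(q))
for p in([(371.5,147),(376,102)],[(300.5,147),(304,102)]):
    q=plane(A,p,.036,True);print("wall",q.round(4).tolist(),ang(q))
h=cv2.cvtColor(C["color"],cv2.COLOR_RGB2HSV)
pts=[]
for x in range(312,366,4):
    col=h[136:156,x,2].astype(int);pts.append((x,136+int(np.argmax(np.diff(col)))+.5))
print(pts);q=plane(C,pts,.075,True);f=np.polyfit(q[:,0],q[:,1],1);print("back edge",np.degrees(np.arctan(f[0])),q[[0,-1]].round(4).tolist())
print(r.get_obs()['position'],r.get_obs()['ee_rot'])
E
```

```text
[[0.4582, -0.197, 0.074], [0.4506, -0.1493, 0.074]] 99.10746728498181
[[0.521, -0.1937, 0.074], [0.5142, -0.1378, 0.074]] 96.88367994893855
wall [[0.5041, 0.0396, 0.036], [0.4992, 0.0907, 0.036]] 95.46621557954796
wall [[0.4251, 0.0253, 0.036], [0.4206, 0.0761, 0.036]] 95.00994097791998
[(312, 144.5), (316, 144.5), (320, 145.5), (324, 145.5), (328, 145.5), (332, 154.5), (336, 152.5), (340, 153.5), (344, 146.5), (348, 153.5), (352, 154.5), (356, 147.5), (360, 147.5), (364, 147.5)]
back edge 4.3803765710078375 [[0.4548, -0.1407, 0.075], [0.5067, -0.1344, 0.075]]
[ 0.47767937 -0.18124232  0.22646956] [-4.69330471e-04  6.42715893e-01  7.66104426e-01  2.63745829e-04]
```

servo_tool:
  increments:
    - [0, 0, 0, 0.0435, 0.0535, 0.05, -1]
    - [0, 0, 0, 0, 0, 0.1, -1]
    - [0, 0, 0, 0, 0, 0.12, -1]
    - [0, 0, 0, 0, 0, 0.12, -1]
    - [0, 0, 0, 0, 0, 0.1, -1]
    - [0, 0, 0, 0, 0, 0.1, -1]
    - [0, 0, 0, 0, 0, 0.06, -1]
    - [0, 0, 0, 0, 0, 0.0375, -1]
    - [0, 0, 0, 0, 0, 0, -1]
    - [0, 0, 0, 0, 0, 0, -1]

```text
t: 4.55
position: [0.487, -0.1717, 0.0897]
ee_rot: [0.0, 0.643, 0.766, 0.0]
ft_force: [-0.1, 0.3, -0.8]
finger_gap: 0.0929
grip_force: 0.0
```

servo_tool:
  increments:
    - [0, 0, 0, 0, 0, 0, 1]
    - [0, 0, 0, 0, 0, 0, 1]
    - [0, 0, 0, 0, 0, 0, 1]
    - [0, 0, 0, 0, 0, 0, 1]
    - [0, 0, 0, 0, 0, 0, 1]
    - [0, 0, 0, 0, 0, 0, 1]
    - [0, 0, 0, 0, 0, 0, 1]
    - [0, 0, 0, 0, 0, 0, 1]

```text
t: 5.22
position: [0.4867, -0.1724, 0.0894]
ee_rot: [0.0, 0.643, 0.766, -0.0]
ft_force: [-1.1, 0.1, 3.2]
finger_gap: 0.0599
grip_force: 30.0
```

servo_tool:
  increments:
    - [0, 0, 0, 0, 0, -0.03, 1]
    - [0, 0, 0, 0, 0, -0.04, 1]
    - [0, 0, 0.017, 0, 0, -0.03, 1]
    - [0, 0, 0.0163, 0, 0, 0, 1]
    - [0, 0, 0, 0.1, 0, 0, 1]
    - [0, 0, 0, 0.14, 0, 0, 1]
    - [0, 0, 0, 0.16, 0, 0, 1]
    - [0, 0, 0, 0.14, 0, 0, 1]
    - [0, 0, 0, 0.1, 0.002, 0, 1]
    - [0, 0, 0, 0, 0, 0, 1]

```text
t: 6.05
position: [0.4707, -0.0416, 0.1091]
ee_rot: [-0.001, 0.662, 0.75, 0.0]
ft_force: [-0.0, -1.3, -4.1]
finger_gap: 0.06
grip_force: 30.0
```

```bash
python3 -c "
from h import *
o=r.get_obs();print(o['position'],o['ee_rot'],o['ft_force'],o['finger_gap'],o['wrist_torque'])
c=grab('wrist','wD');t=grab('top','tD')
I=c['color'][40:360,180:480,::-1];J=t['color'][170:290,280:400,::-1]
cv2.imwrite('pics/D.png',np.hstack([cv2.resize(I,(480,512)),cv2.resize(J,(320,320))[:, :].repeat(1,0) if 0 else cv2.copyMakeBorder(cv2.resize(J,(320,320)),0,192,0,0,cv2.BORDER_CONSTANT)]))"
```

```text
[ 0.47074144 -0.0415804   0.1090817 ] [-1.01870830e-03  6.61970413e-01  7.49529144e-01  4.43933003e-04] [-0.03113096 -1.30053145 -4.10469684] 0.059957573545892054 [-0.166134    0.08384758  0.04046567]
```

View pics/D.png

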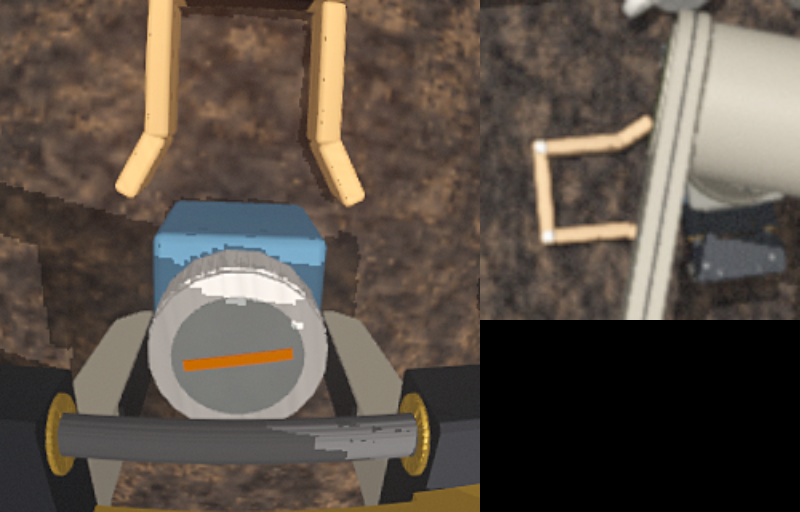

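The jar hangs level in front of the brace. In the crop its far shoulder edge runs (155,240)–(325,240) and its bottom edge about (178,203)–(305,207), with the brace tips at (127,190) and (352,200). I'll measure its yaw and centre before sliding it in.

```bash
cat > e.py <<'E'
from m import *
import sys
def edge(D,x0,x1,y0,y1,z,tag):
    g=cv2.GaussianBlur(cv2.cvtColor(D["color"],cv2.COLOR_RGB2HSV),(3,3),0)
    v=g[:,:,2].astype(float);pts=[]
    for x in range(x0,x1,3):
        s=np.diff(v[y0:y1,x]);pts.append((x,y0+np.argmax(s)+.5))
    pts=np.array(pts,np.float32);vx,vy,cx,cy=cv2.fitLine(pts,cv2.DIST_HUBER,0,.01,.01).ravel()
    q=plane(D,[(x0,cy+(x0-cx)*vy/vx),(x1,cy+(x1-cx)*vy/vx)],z,True);d=q[1]-q[0]
    print(tag,vy/vx,q.round(4).tolist(),np.degrees(np.arctan2(d[1],d[0])))
E
python3 - <<'E'
from e import *
D=L("wD")
edge(D,280,380,182,194,.0945,"shoulder edge")
edge(D,294,368,162,176,.0195,"bottom edge")
h=cv2.cvtColor(D["color"],cv2.COLOR_RGB2HSV);m=cv2.inRange(h,(95,80,60),(125,255,255))
for y in range(166,234,4):
    xs=np.nonzero(m[y,260:400])[0]+260
    if len(xs):print(y,xs.min(),xs.max(),end=' | ')
print()
for y in (196,204,212,220):
    xs=np.nonzero(m[y,260:400])[0]+260;print(plane(D,[(xs.min()-.5,y),(xs.max()+.5,y)],.0925,True).round(4).tolist())
E
```

```text
shoulder edge 0.033761993 [[0.4394, -0.0083, 0.0945], [0.497, -0.0031, 0.0945]] 5.209684509280278
bottom edge 0.03705633 [[0.4396, -0.0101, 0.0195], [0.4996, -0.0047, 0.0195]] 5.070424014569026
166 291 320 | 170 288 368 | 174 285 371 | 178 283 373 | 182 280 376 | 186 278 379 | 190 276 382 | 194 276 383 | 198 276 383 | 202 276 382 | 206 276 382 | 210 276 381 | 214 276 381 | 218 277 381 | 222 277 380 | 226 277 380 | 230 277 379 | 
[[0.437, -0.0156, 0.0925], [0.5003, -0.0076, 0.0925]]
[[0.4373, -0.0206, 0.0925], [0.5006, -0.0126, 0.0925]]
[[0.4377, -0.0256, 0.0925], [0.5008, -0.0176, 0.0925]]
[[0.4387, -0.0306, 0.0925], [0.5012, -0.0228, 0.0925]]
```

servo_tool:
  increments:
    - [0, 0, 0, 0, 0, 0.04, 1]
    - [0, 0, 0, 0, 0, 0.03, 1]
    - [0, 0, 0, 0, 0, 0.0125, 1]
    - [0, 0, 0, 0.03, 0.001, 0, 1]
    - [0, 0, 0, 0.05, 0.002, 0, 1]
    - [0, 0, 0, 0.05, 0.002, 0, 1]
    - [0, 0, 0, 0.05, 0.002, 0, 1]
    - [0, 0, 0, 0.05, 0.002, 0, 1]
    - [0, 0, 0, 0.02, 0.001, 0, 1]
    - [0, 0, 0, 0, 0, 0, 1]

```text
t: 6.98
position: [0.4675, 0.0062, 0.0928]
ee_rot: [0.0, 0.662, 0.749, 0.0]
ft_force: [0.1, 0.2, -4.6]
finger_gap: 0.0595
grip_force: 30.0
```

servo_tool:
  increments:
    - [0, 0, 0, 0.04, 0.0015, 0, 1]
    - [0, 0, 0, 0.05, 0.002, 0, 1]
    - [0, 0, 0, 0.05, 0.002, 0, 1]
    - [0, 0, 0, 0.04, 0.0015, 0, 1]
    - [0, 0, 0, 0.03, 0.001, 0, 1]
    - [0, 0, 0, 0.02, 0.0007, 0, 1]
    - [0, 0, 0, 0, 0, 0, 1]
    - [0, 0, 0, 0, 0, 0, 1]

```text
t: 7.65
position: [0.4637, 0.0508, 0.0926]
ee_rot: [0.0, 0.663, 0.749, -0.0]
ft_force: [0.5, -0.1, -2.8]
finger_gap: 0.0599
grip_force: 30.0
```

```bash
python3 - <<'E'
from e import *
o=r.get_obs();print({k:np.round(o[k],4).tolist() for k in('t','position','ee_rot','ft_force','wrist_torque')})
d=grab('wrist','wE');cv2.imwrite('pics/E.png',cv2.resize(d['color'][100:320,220:440,::-1],(594,594),interpolation=cv2.INTER_CUBIC))
E
```

```text
{'t': 7.65, 'position': [0.4637, 0.0508, 0.0926], 'ee_rot': [0.0001, 0.6627, 0.7489, -0.0001], 'ft_force': [0.4671, -0.0913, -2.7952], 'wrist_torque': [-0.125, -0.0136, 0.0291]}
```

View pics/E.png

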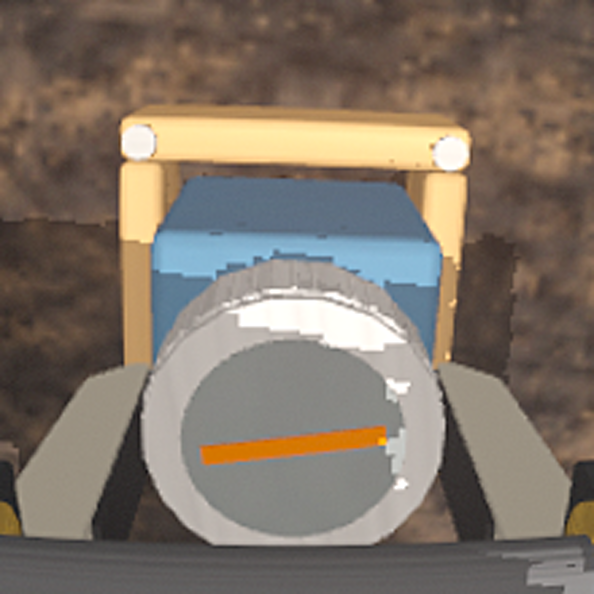

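The jar is inside the straight walls, with a few millimetres left to the closed wall (crop rows 165–180). I'll creep in until it touches.

servo_tool:
  increments:
    - [0, 0, 0, 0.01, 0.0004, 0, 1]
    - [0, 0, 0, 0.01, 0.0004, 0, 1]
    - [0, 0, 0, 0.01, 0.0004, 0, 1]
    - [0, 0, 0, 0, 0, 0, 1]
    - [0, 0, 0, 0, 0, 0, 1]

```text
t: 8.12
position: [0.4632, 0.0566, 0.0926]
ee_rot: [0.0, 0.663, 0.749, -0.0]
ft_force: [0.1, 0.5, -4.3]
finger_gap: 0.0598
grip_force: 30.0
```

servo_tool:
  increments:
    - [0, 0, 0, 0.01, 0.0004, 0, 1]
    - [0, 0, 0, 0, 0, 0, 1]
    - [0, 0, 0, 0, 0, 0, 1]

```text
t: 8.37
position: [0.463, 0.0587, 0.0926]
ee_rot: [-0.0, 0.663, 0.749, -0.0]
ft_force: [-0.4, 1.1, -4.1]
finger_gap: 0.0598
grip_force: 30.0
```

servo_tool:
  increments:
    - [0, 0, 0, 0.01, 0.0004, 0, 1]
    - [0, 0, 0, 0, 0, 0, 1]
    - [0, 0, 0, 0, 0, 0, 1]

```text
t: 8.62
position: [0.4629, 0.0603, 0.0927]
ee_rot: [0.0, 0.663, 0.749, -0.0]
ft_force: [-0.6, -2.9, -3.2]
finger_gap: 0.0597
grip_force: 30.0
```

servo_tool:
  increments:
    - [0, 0, 0, 0, 0, 0.01, 1]
    - [0, 0, 0, 0, 0, 0.005, 1]
    - [0, 0, 0, 0, 0, 0, 1]
    - [0, 0, 0, 0, 0, 0, 1]

```text
t: 8.95
position: [0.4632, 0.0603, 0.0898]
ee_rot: [0.0, 0.663, 0.749, 0.0]
ft_force: [1.8, -4.9, -2.5]
finger_gap: 0.0599
grip_force: 30.0
```

servo_tool:
  increments:
    - [0, 0, 0, 0, 0, 0.003, 1]
    - [0, 0, 0, 0, 0, 0, 1]
    - [0, 0, 0, 0, 0, 0, 1]

```text
t: 9.2
position: [0.4632, 0.0603, 0.0897]
ee_rot: [0.0, 0.663, 0.749, 0.0]
ft_force: [-1.7, -4.9, 2.0]
finger_gap: 0.06
grip_force: 30.0
```

servo_tool:
  increments:
    - [0, 0, -0.03, 0, 0, 0, 1]
    - [0, 0, -0.045, 0, 0, 0, 1]
    - [0, 0, -0.045, 0, 0, 0, 1]
    - [0, 0, -0.045, 0, 0, 0, 1]
    - [0, 0, -0.045, 0, 0, 0, 1]
    - [0, 0, -0.045, 0, 0, 0, 1]
    - [0, 0, -0.045, 0, 0, 0, 1]
    - [0, 0, -0.045, 0, 0, 0, 1]
    - [0, 0, 0, 0, 0, 0, 1]
    - [0, 0, 0, 0, 0, 0, 1]

```text
t: 10.03
position: [0.4632, 0.0606, 0.0896]
ee_rot: [0.0, 0.439, 0.898, 0.0]
ft_force: [-1.3, -3.9, 4.8]
finger_gap: 0.0597
grip_force: 30.0
```

```bash
python3 - <<'E'
from e import *
o=r.get_obs();print({k:np.round(o[k],4).tolist() for k in('t','position','joint_positions','ee_rot','ft_force','wrist_torque')})
d=grab('wrist','wF')
def yaw(n):
    d=L(n);q=orange(d,(270,400,230,300));p=plane(d,q,.104,True)[:,:2].astype(np.float32);l=cv2.fitLine(p,cv2.DIST_HUBER,0,.01,.01).ravel();return np.degrees(np.arctan2(l[1],l[0])),len(q),p.mean(0)
print(yaw('wE'),yaw('wF'))
q=o['ee_rot'];print('tool yaw',np.degrees(np.arctan2(q[2]**2-q[1]**2,2*q[1]*q[2])))
E
```

```text
{'t': 10.0333, 'position': [0.4632, 0.0606, 0.0896], 'joint_positions': [0.0203, -0.1224, 1.9991, 0.0, 1.2642, -0.6408], 'ee_rot': [0.0003, 0.4393, 0.8983, 0.0002], 'ft_force': [-1.2828, -3.8674, 4.7589], 'wrist_torque': [-0.7771, 0.3963, 0.0339]}
(np.float32(14.614662), 445, array([0.46462238, 0.05071535], dtype=float32)) (np.float32(45.505184), 449, array([0.4630372 , 0.06207359], dtype=float32))
tool yaw 37.87699622021559
```

servo_tool:
  increments:
    - [0, 0, -0.045, 0, 0, 0, 1]
    - [0, 0, -0.045, 0, 0, 0, 1]
    - [0, 0, -0.045, 0, 0, 0, 1]
    - [0, 0, -0.045, 0, 0, 0, 1]
    - [0, 0, -0.045, 0, 0, 0, 1]
    - [0, 0, -0.045, 0, 0, 0, 1]
    - [0, 0, -0.045, 0, 0, 0, 1]
    - [0, 0, -0.045, 0, 0, 0, 1]
    - [0, 0, 0, 0, 0, 0, 1]
    - [0, 0, 0, 0, 0, 0, 1]

```text
t: 10.92
position: [0.464, 0.0609, 0.091]
ee_rot: [0.001, 0.171, 0.985, 0.0]
ft_force: [-4.7, -2.6, 15.4]
finger_gap: 0.0598
grip_force: 30.0
```

```bash
python3 - <<'E'
from e import *
o=r.get_obs();print({k:np.round(o[k],4).tolist() for k in('t','position','ee_rot','ft_force','wrist_torque','finger_gap')})
d=grab('wrist','wG')
q=orange(d,(270,400,220,300));p=plane(d,q,.104,True)[:,:2].astype(np.float32);l=cv2.fitLine(p,cv2.DIST_HUBER,0,.01,.01).ravel();print(np.degrees(np.arctan2(l[1],l[0])),len(q),p.mean(0))
q=o['ee_rot'];print('tool yaw',np.degrees(np.arctan2(q[2]**2-q[1]**2,2*q[1]*q[2])))
cv2.imwrite('pics/G.png',cv2.resize(d['color'][60:320,200:460,::-1],(598,598),interpolation=cv2.INTER_CUBIC))
E
```

```text
{'t': 10.9167, 'position': [0.464, 0.0609, 0.091], 'ee_rot': [0.0011, 0.1709, 0.9853, 0.0005], 'ft_force': [-4.6836, -2.609, 15.3722], 'wrist_torque': [-0.3585, 0.9995, 0.1692], 'finger_gap': 0.0598}
77.994 438 [0.46371216 0.06136384]
tool yaw 70.31530291784578
```

View pics/G.png

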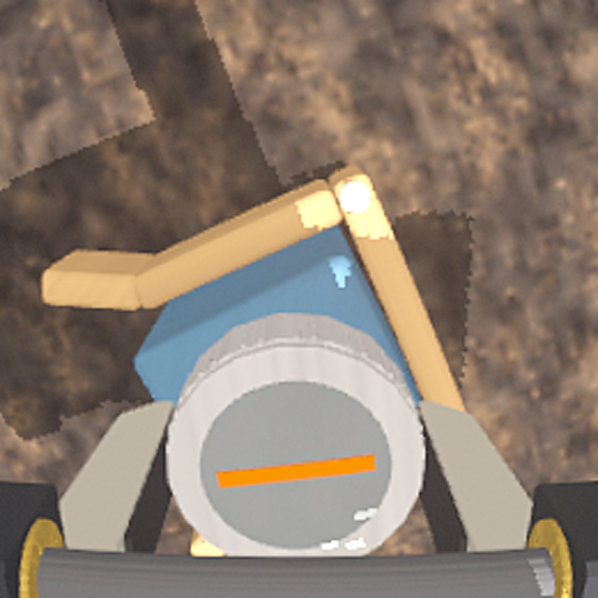

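The cap popped: the TCP rose 1.4 mm and the force went to +15 N. The line is at 78°, about 71–73° from the jar, which sits flush against the wall. I'll lift gently and watch the force.

servo_tool:
  increments:
    - [0, 0, 0, 0, 0, -0.008, 1]
    - [0, 0, 0, 0, 0, -0.008, 1]
    - [0, 0, 0, 0, 0, -0.008, 1]
    - [0, 0, 0, 0, 0, 0, 1]
    - [0, 0, 0, 0, 0, 0, 1]

```text
t: 11.38
position: [0.4628, 0.0607, 0.0937]
ee_rot: [-0.0, 0.17, 0.985, 0.0]
ft_force: [0.7, -1.6, -0.8]
finger_gap: 0.0597
grip_force: 30.0
```

servo_tool:
  increments:
    - [0, 0, 0, 0, 0, -0.01, 1]
    - [0, 0, 0, 0, 0, -0.02, 1]
    - [0, 0, 0, 0, 0, -0.02, 1]
    - [0, 0, 0, 0, 0, -0.02, 1]
    - [0, 0, 0, 0, 0, -0.02, 1]
    - [0, 0, 0, 0, 0, -0.015, 1]
    - [0, 0, 0, 0, 0, 0, 1]
    - [0, 0, 0, 0, 0, 0, 1]
    - [0, 0, 0, 0, 0, 0, 1]

```text
t: 12.13
position: [0.4628, 0.0606, 0.1147]
ee_rot: [-0.0, 0.17, 0.985, -0.0]
ft_force: [0.5, 0.2, -0.4]
finger_gap: 0.0597
grip_force: 30.0
```

```bash
python3 - <<'E'
from e import *
o=r.get_obs();print({k:np.round(o[k],4).tolist() for k in('t','position','ee_rot','ft_force','wrist_torque','finger_gap')})
d=grab('wrist','wH');s=grab('side','sH')
cv2.imwrite('pics/H.png',np.hstack([cv2.resize(d['color'][60:320,200:460,::-1],(400,400)),cv2.resize(s['color'][180:280,270:370,::-1],(400,400),interpolation=cv2.INTER_CUBIC)]))
E
```

```text
{'t': 12.1333, 'position': [0.4628, 0.0606, 0.1147], 'ee_rot': [-0.0001, 0.1702, 0.9854, -0.0], 'ft_force': [0.5482, 0.1732, -0.3504], 'wrist_torque': [0.0349, 0.0044, 0.0011], 'finger_gap': 0.0597}
```

View pics/H.png

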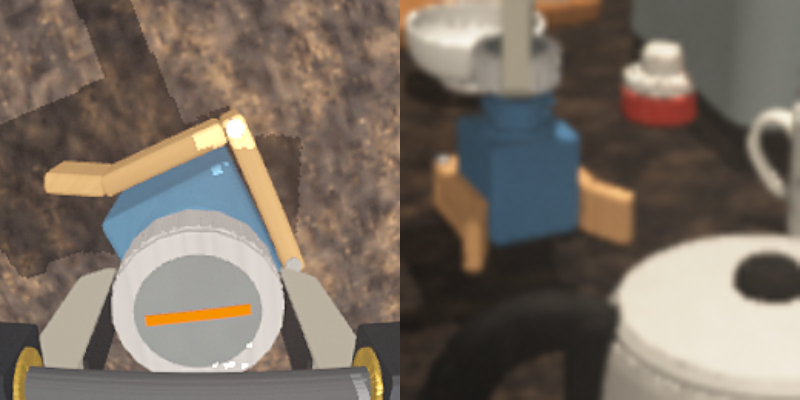

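The side crop shows the jar upright in the brace, its bare neck at about (518,110), and the level cap above it. The force reading is the cap's weight only, and the cap is 25 mm above its seat.

```bash
python3 -c "
from plant import r
print(r.hand_in())"
```

```text
the job is handed in; nothing more can be done
None
```

The job is handed in (the verdict was not shown): the jar stands home in the brace, and its unscrewed cap is held level over the mouth, 25 mm above its seat, at about 12 s of the 53 s allowed.

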